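# Hold the glass check cell in the presetter's light

### The job

Switch on the tool presetter's light: press the sprung black knob on the grey control box fully down, keep it down while you turn it clockwise to its stop, and only there let it spring back up. Then pick the clear glass check cell from the tray by its two frosted faces only, never touching its clear glass, and hold it upright and still in the middle of the light path between lamp and camera, its black ring on the beam and its clear faces square to it, free of everything but the fingers. Finish while holding it there; do not knock the cell against the presetter, and leave the other things where they are.

Things in the scene. Friction and masses are not known exactly. Their poses are not given: they have to be found in the camera images.
- knob_press (a joint): how far the knob is pushed down (m): 0 = sprung fully up, 0.007 = fully down. The spring takes about 4 N to start and 12 N fully down. To count as pressed it must be at least 4 mm down, and it must be kept down while it is turned.
- knob_turn (a joint): how far the knob is turned clockwise seen from above (rad): starts at 0 to 0.1 (light off), end stop at 1.3 (light on). Light friction (about 0.03 N m) keeps it where it is left. Nothing blocks it from being turned while up, but that would force the catch inside and is not allowed.
- knob_grip (a point): centre of the black knob's grip bar. The bar is 48 long (along this point's x axis), 14 thick (its y axis), 28 high; this point is at its mid height, 14 below its top and 14 above the knob's round skirt (54 dia, 8 thick), which may also be pushed on. Moves and turns with the knob; knob up, it stands 90 above the table.
- control_box: grey fixed control box 100 x 100 x 60 high with a yellow disc under the black knob at the centre of its top; origin at the centre of its underside. With the box at yaw 0 and the knob at 0 the bar lies along x. Its place and yaw vary.
- presetter: fixed optical tool presetter: green base 100 (x) x 250 (y) x 30 high; at its -y end a white lamp head, at its +y end a black camera head, each 56 wide, on posts, spanning 95 to 145 above the table, 130 free between the lamp and lens rims. A white line on the base lies below the light path, a red cross tick at its middle. Origin: centre of the underside.
- beam_mid (a point): middle of the light path: midway between lamp and lens, 120 above the table. The light runs along this point's y axis; its z is up.
- cell: loose check cell: solid glass block 30 x 30 x 70 high, about 160 g, standing in the tray. Its two faces across its own x axis (30 apart) are frosted white, 30 wide by 70 high, and stand proud: these are for gripping. The two faces across its y axis are clear. Origin: centre of its underside; z up.
- cell_eye (a point): centre of the fine black ring (16 dia) on the clear faces: on the cell's upright axis, 25 above its underside; axes as the cell's.
- cell_glass: the clear glass core of the cell, 24 x 28 x 70, with the two clear faces; fixed to the cell, same origin and axes. Fingers must not touch it.
- tray: fixed tray 110 x 230, black floor 6 above the table, aluminium rim 12 high; three things stand in it in a row along its y, 70 apart, in any order. Origin: centre of the underside.
- steel_block: bystander: dark steel block 30 x 30 x 70 standing in the tray (mm), loose; origin at its underside or middle
- brass_post: bystander: brass cylinder 30 dia x 70 standing in the tray (mm), loose; origin at its underside or middle
- tape_roll: bystander: yellow roll 90 dia x 25 lying flat (mm), loose; origin at its underside or middle
- wrench: bystander: steel wrench lying flat (mm), loose; origin at its underside or middle
- toolholder: bystander: stepped steel tool holder 60 dia x 70, standing (mm), loose; origin at its underside or middle
- oil_bottle: bystander: white bottle 52 dia x 130 with a red cap (mm), loose; origin at its underside or middle
- screwdriver: bystander: orange-handled screwdriver lying flat (mm), loose; origin at its underside or middle
There are look-alikes about, which are no part of the job. Several things look just like the control_box: the one meant starts farthest to the robot's left. What is shaped like the cell but purple is not meant.

How it is judged:
By the outcome, as a careful person would: the job done as asked, in the order asked, and still so for the second after the job is handed in, while the arm keeps its last pose, push and grip.
It also fails if it takes over 54 s, if anything falls off the work surface, if the arm or the gripper's body presses on something with over 40 N, if the wrist force passes 120 N, or if a joint passes its speed limit or range.

### The arm

A 6-joint arm with a two-finger parallel gripper is mounted at the origin on the work surface. World frame = base frame: x ahead of the robot, y to its left, z up, the work surface at z = 0. Lengths are in mm, angles in rad, forces in N, time in s.
With the tool pointing down it reaches from about 325 to 900 mm from the base axis. Payload 3.5 kg.
Tool frame: the origin (TCP) lies at the very end of the fingers, on their centre line; the grasp point (between the pads) lies 19 mm behind it; z points along the fingers, y is the direction in which the jaws open and shut (so a half turn about z gives the same grasp; the last joint's range is limited). The gripper opens to 85 mm and grips with 20 to 120 N. Pads are 22 mm wide; open, the fingers measure 114 mm over their backs; the gripper's body (76 mm by 85 mm) begins 54 mm behind the grasp point. The pads swing forward as they close: fully open they stand 13 mm farther back than shut.
Start: joints at [-1.259, 0.276, -0.026, 1.268, 0, 1.467], TCP at [251.867, -572.001, 231.313] pointing down, gripper open.
Joint ranges: [-3.12, 3.12], [-0.85, 1.88], [-1.08, 1.24], [-1.95, 2.15], [-1.57, 1.53], [-3.14, 3.14]. Speed limits (rad/s): [2.57, 2.57, 3.14, 3.14, 3.14, 3.14].

### API

Orientations are given as a rotation vector (axis times angle).
In Python, from bench import ctrl gives the robot as it stands. The module is installed in compiled form; this text tells all that it offers.
- The arm moves only by the tool jog_arm, never from a script. Its argument "plan" is a list of rows, each a list of 7 numbers: the shift along the tool's x, y, z in m, then the turn, a rotation vector about the tool's x, y, z in degrees, then the closure, from 0 (fully open) to 1 (shut). A call has 1 to 10 rows; each row is the pose to reach, as a shift and turn from the pose commanded when the call began, along the tool's axes at that moment; what a row does not reach only later rows make up. A row lasts 1/10 s, in which the tool goes at most 50 mm and 8.59 degrees, less where a joint would pass 70% of its speed; a pose out of reach is approached as far as the arm can. A call with a gripper value outside its range is refused whole. The fingers move at their own pace and stop on an object; "squeeze" is the grip in N (left out, the last holds). Time passes only in rows, so rows that repeat a pose let the fingers close. It gives the time, the measured TCP pose, the force and the opening at its end, in the units of the state.
- ctrl.sense(): the state, without advancing time (a new reading comes with each control period).
- ctrl.get_image(name): name is "scene" or "top" or "wrist"; returns the picture (400x640x3 uint8, red, green, blue); there is no depth.
- ctrl.calibration(name): a dict with "fx", "fy", "cx", "cy" (pixels), "rvec" (rotation vector, rad) and "tvec" (3), from world to camera coordinates, as OpenCV has them; the wrist camera has in their place "T_tool_cam" (4x4, takes a point from camera to tool coordinates, whose origin is the TCP and whose axes are the flange's). Camera axes: x right, y down, z forward; pixel columns grow to the right and rows downward; lengths in mm; the calibration is good to about 2 mm. The wrist camera is an equidistant fisheye: a pixel r from the principal point sees the ray r / f radians off the axis. A picture is of the moment at which its call begins: read the wrist's pose just before it. calibration takes no time and is no camera call.
- ctrl.sign_off(): hands the job in, once; it reports no verdict.
The state is a dict: "t": time; "joint_positions": joint angles; "dq": joint speeds; "joint_torque": joint torques, N m; "tool_pos": TCP position; "orientation": TCP orientation; "wrist_force": force on the tool from outside, world axes, zero at the start; "ft_torque": the same for the moment, N m; "width": finger opening in mm.
Only numpy, scipy, OpenCV 4.12 (cv2) and the standard library are available. Lean on these libraries where they do the work, as an engineer would, in place of code of your own. Each camera call takes 0.05 s, during which the arm holds its last target.

## Working session

There is one attempt and no reset: what is moved stays moved. The work goes in short steps, Python scripts to look and compute and a tool call to move; the robot and the scene stay as the last step left them, time stands still between calls to the robot, and variables do not carry over. Pictures are saved under pics/ and viewed, and the job is handed in when it is done.

Besides the shell and the picture viewer there is one more tool, called after "Emit:" as name([rows], argument=value, ...), one row to a line, values as JSON. jog_arm: Moves the arm, as the interface text tells. Its arguments: {"type":"object","properties":{"plan":{"type":"array"},"squeeze":{"type":"number"}},"required":["plan"]}

```bash
mkdir -p pics; python3 - <<'E'
from bench import ctrl
import cv2
s=ctrl.sense();print(s)
for n in ["scene","top","wrist"]:
    c=ctrl.calibration(n);print(n,c)
    cv2.imwrite(f"pics/{n}0.png",ctrl.get_image(n)[:,:,::-1])
E
```

```text
{'t': 0.0, 'joint_positions': array([-1.25937935e+00,  2.77129324e-01, -2.78970143e-02,  1.26797170e+00,
       -9.19215365e-06,  1.46741229e+00]), 'dq': array([-0.00160285, -0.00081384,  0.0008968 ,  0.00043992, -0.00059158,
        0.00020427]), 'joint_torque': array([ 1.23717873e-04, -4.45501757e+01,  2.95207250e+01,  1.63994572e-02,
       -6.56449265e-05,  2.93344591e-06]), 'tool_pos': array([ 251.63893149, -571.25793422,  230.15435942]), 'orientation': array([-3.07212478e+00, -6.46456026e-01,  3.73187898e-04]), 'wrist_force': array([ 0.77055316, -0.28126057, -0.45044679]), 'ft_torque': array([ 0.00697787, -0.00791137, -0.02023066]), 'width': 85.24907751501595}
scene {'fx': 499.7502371675833, 'fy': 499.7502371675833, 'cx': 322.3305946721033, 'cy': 200.4959103757947, 'rvec': array([ 1.66716408,  1.62122639, -0.84555027]), 'tvec': array([ -10.9006805 , -235.63363919, 1871.4828794 ])}
top {'fx': 377.3253357028694, 'fy': 377.3253357028694, 'cx': 315.05917210215, 'cy': 198.01302385188654, 'rvec': array([ 2.18917194, -2.12290511,  0.17493091]), 'tvec': array([-14.517839  , 557.38512558, 967.74655384])}
wrist {'fx': 309.70691628693146, 'fy': 309.70691628693146, 'cx': 317.8437567739401, 'cy': 194.84533619079752, 'T_tool_cam': array([[ 1.20136780e-04, -9.59957227e-01, -2.80146582e-01,
         7.12496504e+01],
       [ 9.99999555e-01, -1.46944972e-04,  9.32360523e-04,
         1.14470752e-01],
       [-9.36192354e-04, -2.80146569e-01,  9.59956782e-01,
        -1.42683077e+02],
       [ 0.00000000e+00,  0.00000000e+00,  0.00000000e+00,
         1.00000000e+00]])}
```

View pics/scene0.png

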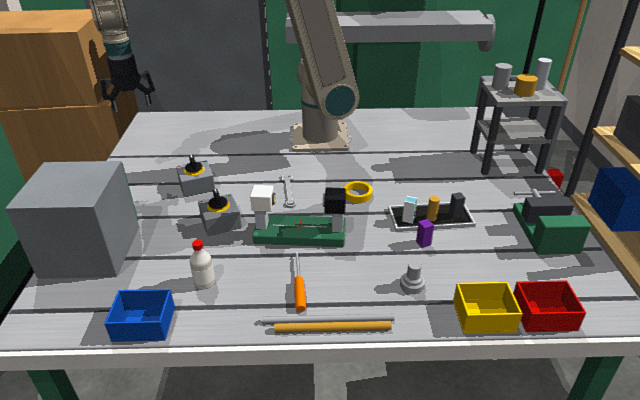

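View pics/top0.png

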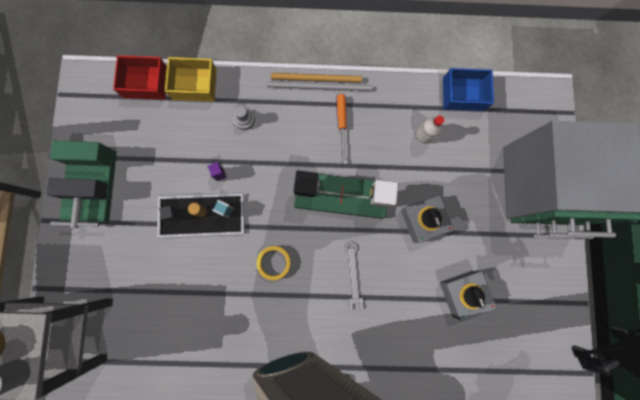

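View pics/wrist0.png

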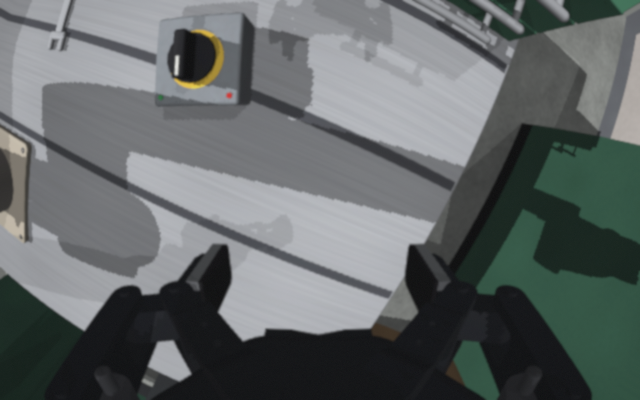

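```bash
cat > h.py <<'E'
from bench import ctrl
import numpy as np, cv2
from scipy.spatial.transform import Rotation as R
def ray(name,px,tp=None,ori=None):
    """camera origin and unit dirs in world for px (N,2)"""
    c=ctrl.calibration(name); px=np.atleast_2d(np.array(px,float))
    u=(px-[c['cx'],c['cy']])/c['fx']
    if name!='wrist':
        M=R.from_rotvec(c['rvec']).as_matrix(); d=np.c_[u,np.ones(len(u))]@M; o=-M.T@c['tvec']
    else:
        th=np.linalg.norm(u,axis=1); k=np.where(th>1e-9,np.sin(th)/np.maximum(th,1e-9),1)
        d=np.c_[u*k[:,None],np.cos(th)]
        T=c['T_tool_cam']; Rt=R.from_rotvec(ori).as_matrix()
        d=d@T[:3,:3].T@Rt.T; o=np.array(tp)+Rt@T[:3,3]
    return o,d/np.linalg.norm(d,axis=1)[:,None]
def onz(name,px,z,tp=None,ori=None):
    o,d=ray(name,px,tp,ori); return o+d*((z-o[2])/d[:,2])[:,None]
def proj(name,P,tp=None,ori=None):
    c=ctrl.calibration(name); P=np.atleast_2d(np.array(P,float))
    if name!='wrist':
        M=R.from_rotvec(c['rvec']).as_matrix(); q=P@M.T+c['tvec']; return q[:,:2]/q[:,2:]*c['fx']+[c['cx'],c['cy']]
    T=c['T_tool_cam']; Rt=R.from_rotvec(ori).as_matrix()
    q=((P-tp)@Rt-T[:3,3])@T[:3,:3]
    th=np.arctan2(np.hypot(q[:,0],q[:,1]),q[:,2]); r=np.hypot(q[:,0],q[:,1])
    return q[:,:2]/r[:,None]*th[:,None]*c['fx']+[c['cx'],c['cy']]
def grab(name,fn):
    s=ctrl.sense(); im=ctrl.get_image(name)[:,:,::-1].copy(); cv2.imwrite('pics/'+fn,im); 
    np.savez('pics/'+fn[:-4]+'.npz',tp=s['tool_pos'],ori=s['orientation']); return im,s
def pose(fn):
    z=np.load('pics/'+fn[:-4]+'.npz'); return z['tp'],z['ori']
def crop(fn,x0,y0,x1,y1,out,k=None):
    im=cv2.imread('pics/'+fn)[y0:y1,x0:x1]; k=k or min(800/(x1-x0),600/(y1-y0))
    cv2.imwrite('pics/'+out,cv2.resize(im,None,fx=k,fy=k,interpolation=cv2.INTER_CUBIC))
def delta(tgt,ztool_yaw=None,cur=None):
    """tool-frame shift (m) from current pose to target TCP (mm) and, pointing down, target yaw of jaw axis"""
    s=ctrl.sense(); Rt=R.from_rotvec(s['orientation']).as_matrix()
    sh=Rt.T@(np.array(tgt)-s['tool_pos'])/1000
    rv=None
    if ztool_yaw is not None:
        best=None
        for a in (ztool_yaw,ztool_yaw+np.pi):
            y=np.array([np.cos(a),np.sin(a),0]); z=np.array([0,0,-1.]); x=np.cross(y,z)
            r=R.from_matrix(Rt.T@np.c_[x,y,z]).as_rotvec(degrees=True)
            print('option',r.round(2))
            if best is None or np.linalg.norm(r)<np.linalg.norm(best): best=r
        rv=best
    print('shift',sh.round(4),'rot',rv, 'jaw yaw now',np.degrees(np.arctan2(Rt[1,1],Rt[0,1])))
E
python3 - <<'E'
from h import *
crop('top0.png',380,170,520,330,'a.png')
crop('top0.png',140,150,260,250,'b.png')
print(onz('top',[(430,218),(471,296)],90))
print(onz('top',[(222,207),(195,209),(166,212)],76))
print(onz('top',[(341,191)],30), onz('top',[(305,183),(384,192)],145),onz('top',[(201,215)],6))
print(onz('scene',[(219,204)],90),onz('scene',[(410,203),(425,233)],76))
s=ctrl.sense();Rt=R.from_rotvec(s['orientation']).as_matrix();print(Rt.round(3))
E
```

```text
[[ 508.62000342 -289.16130684   90.        ]
 [ 318.71583832 -388.17701811   90.        ]]
[[521.55318093 239.92662445  76.        ]
 [514.26405706 307.94583781  76.        ]
 [504.30307833 380.47373526  76.        ]]
[[580.43671553 -67.22652336  30.        ]] [[ 578.06562991   29.64352334  145.        ]
 [ 562.38884774 -160.82688347  145.        ]] [[505.65292984 311.47309361   6.        ]]
[[ 543.18125411 -285.7569323    90.        ]] [[536.26257407 242.54188345  76.        ]
 [669.6239588  258.73928675  76.        ]]
[[ 0.915  0.403 -0.001]
 [ 0.403 -0.915  0.002]
 [ 0.    -0.002 -1.   ]]
```

View pics/a.png

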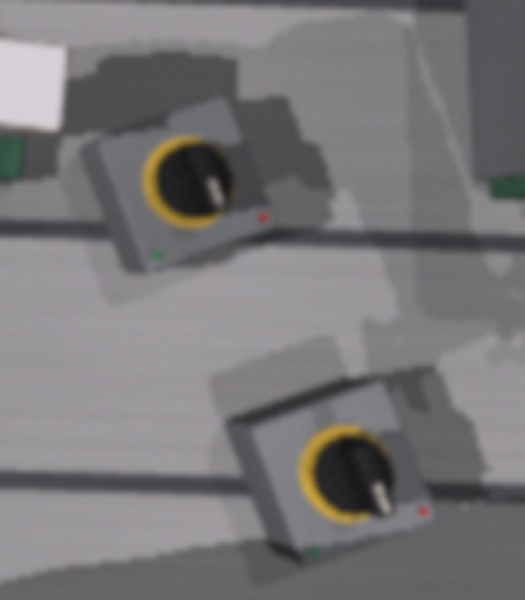

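View pics/b.png

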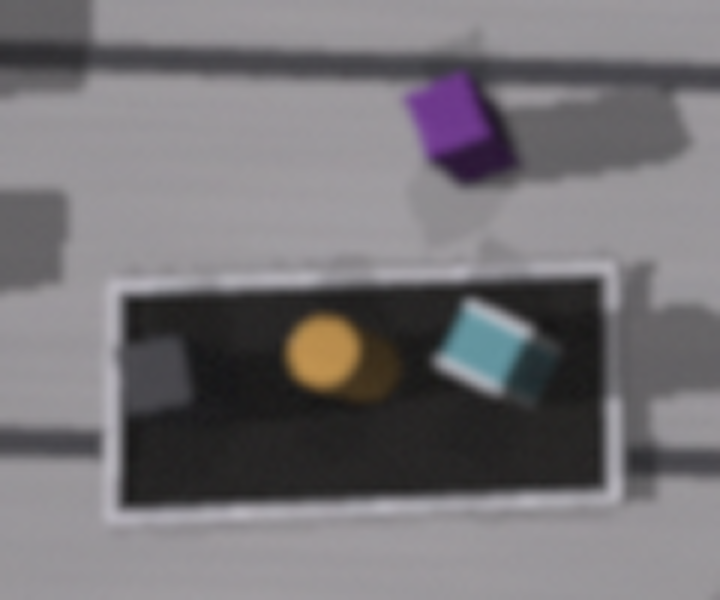

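Two things look like the control box: top-view pixels (428,219), at y≈-289, and (468,296), at y≈-388. Left is +y, so the one at (428,219) is meant. The cell is the light-blue block with white sides at (222,208) in the tray, and the purple one at (216,170) isn't meant. Next I move above the knob.

Emit:
jog_arm([
  [0.035,-0.015,0,0,0,-8,0],
  [0.07,-0.03,0,0,0,-16,0],
  [0.105,-0.045,0,0,0,-24,0],
  [0.14,-0.06,0,0,0,-32,0],
  [0.175,-0.075,0,0,0,-40,0],
  [0.21,-0.09,0,0,0,-48,0],
  [0.245,-0.105,0,0,0,-56,0],
  [0.28,-0.12,0,0,0,-64,0],
  [0.315,-0.135,0,0,0,-72,0],
  [0.352,-0.153,0,0,0,-80,0],
])

```text
t: 1.15
tool_pos: [513.1, -289.0, 231.0]
orientation: [-1.932, -2.477, 0.0]
wrist_force: [0.4, -0.2, 0.7]
width: 85.4
```

```bash
python3 - <<'E'
from h import *
s=ctrl.sense();print(s['joint_positions'])
delta([505,-289,220],np.radians(107))
E
```

```text
[-6.22589836e-01  2.13036193e-01 -1.08312355e-01  1.24976582e+00
 -1.44738516e-04  7.02618754e-01]
option [-1.000e-02 -2.000e-02 -9.293e+01]
option [-2.000e-02  1.000e-02  8.707e+01]
shift [ 0.0019 -0.0078  0.011 ] rot [-2.09730353e-02  6.92095870e-03  8.70711411e+01] jaw yaw now 14.071143455023492
```

Emit:
jog_arm([
  [0,-0.004,0.005,0,0,-8,0],
  [0.001,-0.008,0.01,0,0,-16,0],
  [0.001,-0.008,0.01,0,0,-24,0],
  [0.001,-0.008,0.01,0,0,-32,0],
  [0.001,-0.008,0.01,0,0,-40,0],
  [0.001,-0.008,0.01,0,0,-48,0],
  [0.001,-0.008,0.01,0,0,-56,0],
  [0.001,-0.008,0.01,0,0,-64,0],
  [0.001,-0.008,0.01,0,0,-72,0],
  [0.001,-0.008,0.01,0,0,-80,0],
])

```text
t: 2.15
tool_pos: [504.1, -290.9, 220.9]
orientation: [0.112, -3.139, -0.001]
wrist_force: [0.0, -0.4, 0.3]
width: 85.5
```

Emit:
jog_arm([
  [0,0,0,0,0,-6.5,0],
  [0,0,0,0,0,-13,0],
  [0,0,0,0,0,-13,0],
])

```text
t: 2.45
tool_pos: [504.1, -290.8, 220.9]
orientation: [0.458, -3.107, -0.001]
wrist_force: [0.9, -1.1, -0.0]
width: 85.4
```

```bash
python3 - <<'E'
from h import *
im,s=grab('wrist','w1.png');print(s['t'],s['tool_pos'],s['orientation'],s['joint_positions'],s['wrist_force'],s['ft_torque'])
crop('w1.png',160,40,480,280,'w1c.png')
E
```

```text
2.45 [ 504.07051261 -290.84682466  220.90404378] [ 4.57644923e-01 -3.10743525e+00 -9.03201022e-04] [-6.34373083e-01  2.06806571e-01 -1.37631717e-01  1.22721634e+00
 -4.06410675e-05 -9.26819128e-01] [ 0.92053089 -1.07937282 -0.00933486] [-3.27615758e-02 -7.36103065e-06 -4.32370708e-02]
```

View pics/w1c.png

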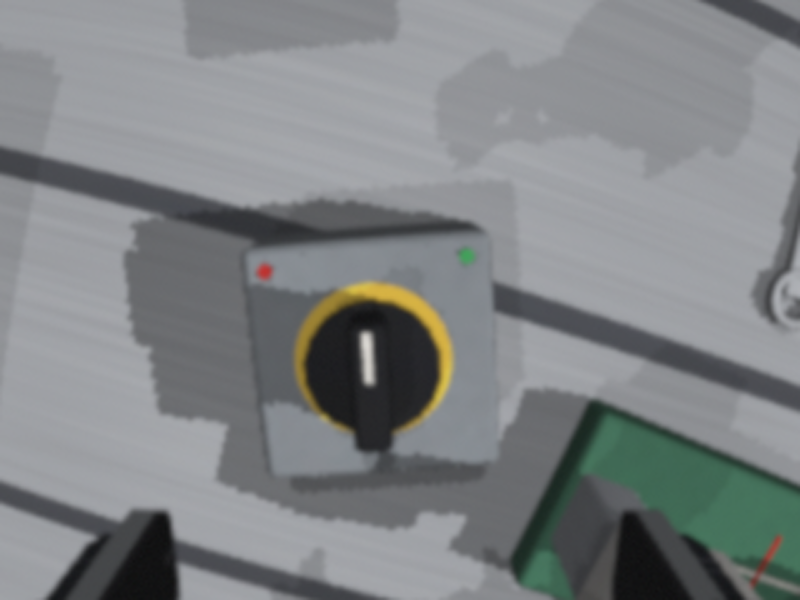

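```bash
python3 - <<'E'
from h import *
im=cv2.imread('pics/w1.png');tp,ori=pose('w1.png')
hsv=cv2.cvtColor(im,cv2.COLOR_BGR2HSV)
y=cv2.inRange(hsv,(18,120,100),(35,255,255)); y[:140]=0;y[240:]=0;y[:,:250]=0;y[:,360:]=0
p=np.argwhere(y)[:,::-1].astype(float)
W=onz('wrist',p,61,tp,ori)
hull=cv2.convexHull(W[:,:2].astype(np.float32))
print('disc z61',cv2.minEnclosingCircle(hull))
# box top corners
g=np.array([(246,250),(487,236),(496,464),(272,476)])/2.5+[160,40]
C=onz('wrist',g,60,tp,ori);print('corners',C.round(1),C.mean(0),[np.degrees(np.arctan2(*(C[(i+1)%4]-C[i])[1::-1])).round(1) for i in range(4)])
w=cv2.inRange(hsv,(0,0,170),(180,60,255)); w[:168]=0;w[198:]=0;w[:,:298]=0;w[:,316:]=0
p=np.argwhere(w)[:,::-1].astype(float);print(len(p))
W=onz('wrist',p,104,tp,ori)[:,:2]
v=np.linalg.svd(W-W.mean(0))[2][0];print('mark',W.mean(0),np.degrees(np.arctan2(v[1],v[0])),W[W[:,0].argmin()],W[W[:,0].argmax()])
# dark bar extents
k=(hsv[:,:,2]<60).astype(np.uint8); 
e=np.array([(352,440),(373,450),(392,445),(355,320),(383,318)])/2.5+[160,40]
print('bar px z104',onz('wrist',e,104,tp,ori).round(1))
crop('w1.png',270,130,350,230,'w1d.png')
E
```

```text
disc z61 ((512.0050659179688, -298.1653137207031), 31.49534034729004)
corners [[ 483.5 -358.9   60. ]
 [ 451.1 -269.2   60. ]
 [ 540.8 -235.1   60. ]
 [ 573.8 -324.9   60. ]] [ 512.30498088 -297.0501661    60.        ] [np.float64(109.9), np.float64(20.8), np.float64(-69.8), np.float64(-159.4)]
60
mark [ 500.82093725 -302.16252455] 20.308767073270857 [ 493.41187387 -304.04077497] [ 508.80272405 -299.55342347]
bar px z104 [[ 531.8 -298.7  104. ]
 [ 533.2 -290.4  104. ]
 [ 529.4 -284.4  104. ]
 [ 489.6 -309.6  104. ]
 [ 486.2 -300.6  104. ]]
```

View pics/w1d.png

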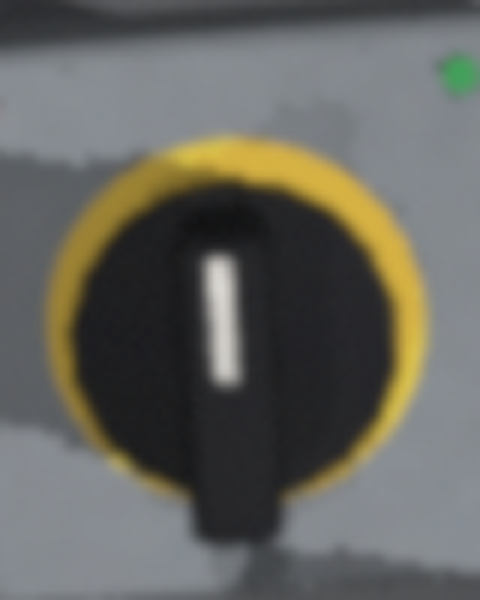

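```bash
python3 - <<'E'
from h import *
tp,ori=pose('w1.png')
for a,b in [((180,235),(195,540)),((268,235),(283,535)),((203,255),(213,385)),((233,252),(242,382))]:
    W=onz('wrist',np.array([a,b])/6+[270,130],104,tp,ori)[:,:2];d=W[1]-W[0];print(W.round(1),np.linalg.norm(d),np.degrees(np.arctan2(d[1],d[0])))
delta([512.3,-297.3,125],np.radians(90+19.5))
E
```

```text
[[ 491.1 -311. ]
 [ 535.  -296.2]] 46.35535760430144 18.62098908286235
[[ 487.5 -299. ]
 [ 530.4 -283.8]] 45.536728256933394 19.416029484589192
[[ 492.9 -307. ]
 [ 511.1 -300.3]] 19.354463491106277 20.418677300670875
[[ 491.3 -303. ]
 [ 509.4 -296.3]] 19.327098947395214 20.223059847524425
option [ 0.03 -0.02 -2.86]
option [-3.0000e-02 -5.0000e-02  1.7714e+02]
shift [-0.006  -0.0085  0.096 ] rot [ 0.03248426 -0.02220777 -2.8617252 ] jaw yaw now 106.63826827421791
```

Emit:
jog_arm([
  [-0.0035,-0.004,0.03,0,0,-1,0.3],
  [-0.0065,-0.0085,0.06,0,0,-2.9,0.6],
  [-0.0065,-0.0085,0.085,0,0,-2.9,0.66],
  [-0.0065,-0.0085,0.096,0,0,-2.9,0.66],
  [-0.0065,-0.0085,0.096,0,0,-2.9,0.66],
  [-0.0065,-0.0085,0.096,0,0,-2.9,0.66],
], squeeze=60)

```text
t: 3.1
tool_pos: [513.5, -297.6, 126.1]
orientation: [-0.535, 3.095, -0.001]
wrist_force: [-0.3, -0.4, 0.8]
width: 29.0
```

```bash
python3 - <<'E'
from h import *
im,s=grab('wrist','w2.png');print(s['t'],s['tool_pos'],s['orientation'],s['wrist_force'],s['ft_torque'],s['width'])
delta([511.8,-297.4,80],np.radians(90+19.5))
E
```

```text
3.1 [ 513.46044529 -297.62965907  126.11917167] [-5.35255271e-01  3.09499661e+00 -1.13671162e-03] [-0.2552262  -0.35519747  0.84509915] [-0.02235042  0.06115859  0.03915287] 29.038935559101066
option [-0.12  0.08  0.14]
option [-1.2000e-01 -1.9000e-01 -1.7986e+02]
shift [0.0019 0.0014 0.0468] rot [-0.12007549  0.07958238  0.13590112] jaw yaw now 109.63581788311326
```

View pics/w2.png

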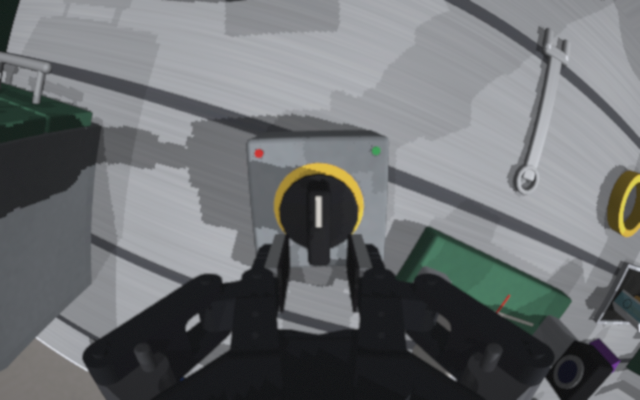

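Emit:
jog_arm([
  [0.001,0.0007,0.015,0,0,0,0.66],
  [0.0018,0.0014,0.03,0,0,0,0.66],
  [0.0018,0.0014,0.042,0,0,0,0.66],
  [0.0018,0.0014,0.046,0,0,0,0.66],
  [0.0018,0.0014,0.049,0,0,0,0.66],
  [0.0018,0.0014,0.049,0,0,0,0.66],
])

```text
t: 3.75
tool_pos: [511.1, -296.8, 76.6]
orientation: [-0.536, 3.095, -0.001]
wrist_force: [0.9, 0.3, -0.6]
width: 29.1
```

Emit:
jog_arm([
  [0,0,0.002,0,0,0,0.66],
  [0,0,0.004,0,0,0,0.66],
  [0,0,0.004,0,0,0,0.66],
])

```text
t: 4.05
tool_pos: [511.6, -297.1, 73.3]
orientation: [-0.536, 3.094, -0.002]
wrist_force: [-0.4, 0.4, 5.0]
width: 28.7
```

Emit:
jog_arm([
  [0,0,0.002,0,0,0,0.66],
  [0,0,0.004,0,0,0,0.66],
  [0,0,0.005,0,0,0,0.66],
  [0,0,0.005,0,0,0,0.66],
])

```text
t: 4.45
tool_pos: [511.7, -297.2, 69.2]
orientation: [-0.536, 3.094, -0.002]
wrist_force: [-3.2, 1.5, 9.1]
width: 29.1
```

Emit:
jog_arm([
  [0,0,0.0005,0,0,0,0.72],
  [0,0,0.001,0,0,0,0.78],
  [0,0,0.001,0,0,0,0.84],
  [0,0,0.001,0,0,0,0.9],
  [0,0,0.001,0,0,0,0.95],
  [0,0,0.001,0,0,0,0.95],
], squeeze=50)

```text
t: 5.05
tool_pos: [512.5, -297.7, 69.3]
orientation: [-0.536, 3.092, -0.005]
wrist_force: [-1.0, 1.7, 12.7]
width: 12.9
```

Emit:
jog_arm([
  [0,0,0.001,0,0,0,0.95],
  [0,0,0.002,0,0,0,0.95],
  [0,0,0.003,0,0,0,0.95],
  [0,0,0.003,0,0,0,0.95],
])

```text
t: 5.45
tool_pos: [512.6, -297.7, 69.2]
orientation: [-0.536, 3.092, -0.005]
wrist_force: [-7.1, 4.4, 28.7]
width: 13.2
```

```bash
python3 - <<'E'
from h import *
im,s=grab('wrist','w3.png');print(s)
E
```

```text
{'t': 5.45, 'joint_positions': array([-6.35237658e-01,  3.47529671e-01, -2.96091896e-01,  9.22446226e-01,
        2.44265455e-05, -9.78722674e-01]), 'dq': array([ 0.00051577, -0.00380914, -0.00068572, -0.00083996,  0.00022254,
       -0.00071806]), 'joint_torque': array([-5.09601496e-01, -2.84220564e+01,  1.95490587e+01, -3.48866612e+00,
       -8.25553027e-03,  2.51001382e-02]), 'tool_pos': array([ 512.61417271, -297.74259896,   69.16303881]), 'orientation': array([-0.5363339 ,  3.09213063, -0.00533207]), 'wrist_force': array([-7.06951495,  4.37074662, 28.74989816]), 'ft_torque': array([1.23796118, 1.53202074, 0.03945535]), 'width': 13.216363661580736}
```

View pics/w3.png

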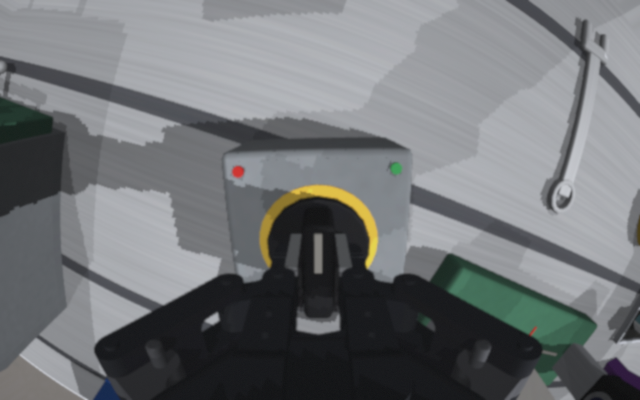

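Emit:
jog_arm([
  [0,0,0,0,0,5,0.95],
  [0,0,0,0,0,12,0.95],
  [0,0,0,0,0,19,0.95],
  [0,0,0,0,0,26,0.95],
  [0,0,0,0,0,33,0.95],
  [0,0,0,0,0,40,0.95],
  [0,0,0,0,0,47,0.95],
  [0,0,0,0,0,54,0.95],
  [0,0,0,0,0,60,0.95],
  [0,0,0,0,0,60,0.95],
])

```text
t: 6.5
tool_pos: [512.5, -298.2, 69.2]
orientation: [1.084, 2.944, -0.004]
wrist_force: [-7.5, 4.4, 28.4]
width: 13.3
```

```bash
python3 - <<'E'
from h import *
s=ctrl.sense();print(s['wrist_force'],s['ft_torque'],s['width'],s['tool_pos']);delta([512,-297.4,69],np.radians(90+19.5-74.5))
E
```

```text
[-7.54141253  4.42702297 28.41698798] [ 0.9958114   1.60144192 -0.06072235] 13.310679019458362 [ 512.54944982 -298.16689529   69.16100567]
option [1.000e-02 3.000e-01 1.456e+01]
option [-4.4000e-01  2.0000e-02 -1.6544e+02]
shift [0.0009 0.0002 0.0002] rot [1.04516724e-02 3.00506179e-01 1.45588371e+01] jaw yaw now 49.5587983572644
```

Emit:
jog_arm([
  [0,0,0,0,0,5,0.95],
  [0,0,0,0,0,10,0.95],
  [0,0,0,0,0,14,0.95],
  [0,0,0,0,0,16,0.95],
  [0,0,0,0,0,16,0.95],
  [0,0,0,0,0,16,0.95],
])

```text
t: 7.1
tool_pos: [512.5, -298.2, 69.2]
orientation: [1.477, 2.767, -0.003]
wrist_force: [-6.7, 4.3, 27.5]
width: 12.9
```

```bash
python3 - <<'E'
from h import *
im,s=grab('wrist','w4.png');print(s['wrist_force'],s['ft_torque'],s['joint_torque'],s['width'],s['tool_pos']);delta([512,-297.4,69],np.radians(35.8))
E
```

```text
[-6.67368293  4.31935906 27.49040898] [0.85546804 1.64819176 0.75664214] [ -0.44463691 -28.66896808  19.44481909  -3.31173487   0.4429132
   0.78119505] 12.946996999001344 [ 512.47917416 -298.22717272   69.16069279]
option [ 0.02  0.31 -1.98]
option [ 4.8000e-01 -2.0000e-02  1.7802e+02]
shift [0.001  0.     0.0002] rot [ 0.01539582  0.31063582 -1.97662398] jaw yaw now 33.823427355066755
```

View pics/w4.png

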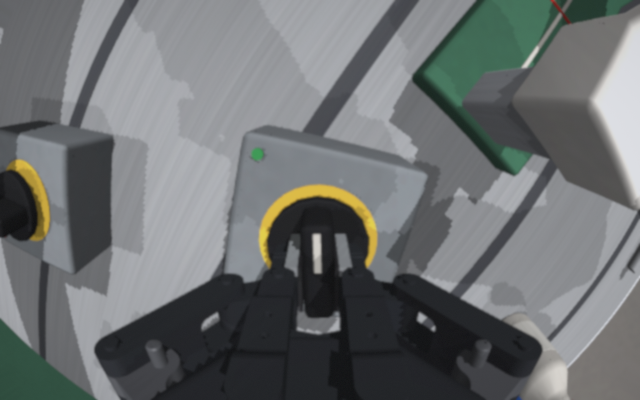

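Emit:
jog_arm([
  [0,0,-0.002,0,0,0,0.95],
  [0,0,-0.004,0,0,0,0.95],
  [0,0,-0.006,0,0,0,0.95],
  [0,0,-0.008,0,0,0,0.95],
  [0,0,-0.009,0,0,0,0.95],
  [0,0,-0.009,0,0,0,0.95],
])

```text
t: 7.75
tool_pos: [512.3, -298.1, 74.2]
orientation: [1.477, 2.768, -0.003]
wrist_force: [-0.7, -2.1, 4.9]
width: 13.0
```

```bash
python3 - <<'E'
from h import *
s=ctrl.sense();print(s['wrist_force'],s['ft_torque'],s['width'],s['tool_pos']);delta([512,-297.4,69],np.radians(35.8))
E
```

```text
[-0.65156928 -2.11111368  4.94155629] [-0.26723187  0.10013327  0.75844581] 12.980042272740022 [ 512.3202765  -298.07840855   74.21510437]
option [ 0.02  0.26 -1.99]
option [ 4.0000e-01 -2.0000e-02  1.7801e+02]
shift [0.0008 0.0001 0.0052] rot [ 0.01604259  0.26013256 -1.98707342] jaw yaw now 33.81296974477449
```

Emit:
jog_arm([
  [0,0,-0.001,0,0,0,0.95],
  [0,0,-0.002,0,0,0,0.95],
  [0,0,-0.002,0,0,0,0.95],
])

```text
t: 8.05
tool_pos: [512.3, -298.1, 75.5]
orientation: [1.48, 2.767, -0.002]
wrist_force: [1.8, -2.9, 3.7]
width: 13.1
```

Emit:
jog_arm([
  [0,0,-0.001,0,0,0,0.95],
  [0,0,-0.001,0,0,0,0.95],
])

```text
t: 8.25
tool_pos: [512.3, -298.0, 76.1]
orientation: [1.481, 2.766, -0.002]
wrist_force: [3.1, -3.8, 3.0]
width: 13.4
```

Emit:
jog_arm([
  [0,0,0,0,0,0,0.8],
  [0,0,0,0,0,0,0.7],
  [0,0,-0.002,0,0,0,0.66],
  [0,0,-0.008,0,0,0,0.66],
  [0,0,-0.03,0,0,0,0.66],
  [0,0,-0.06,0,0,0,0.5],
  [0,0,-0.1,0,0,0,0.3],
  [0,0,-0.14,0,0,0,0.1],
  [0,0,-0.14,0,0,0,0],
])

```text
t: 9.15
tool_pos: [513.4, -298.2, 221.5]
orientation: [1.479, 2.761, -0.001]
wrist_force: [0.4, 0.2, 0.2]
width: 83.7
```

```bash
python3 - <<'E'
from h import *
im,s=grab('wrist','w5.png');print(s['t'],s['wrist_force'],s['joint_positions'],s['width'],s['tool_pos'])
crop('w5.png',160,0,640,360,'w5c.png')
E
```

```text
9.15 [0.35543205 0.17188987 0.23800359] [-6.35217059e-01  2.20074504e-01 -1.19723722e-01  1.22164710e+00
  3.88909157e-04  3.48154068e-01] 83.71871126432886 [ 513.41641571 -298.18702344  221.54502611]
```

View pics/w5c.png

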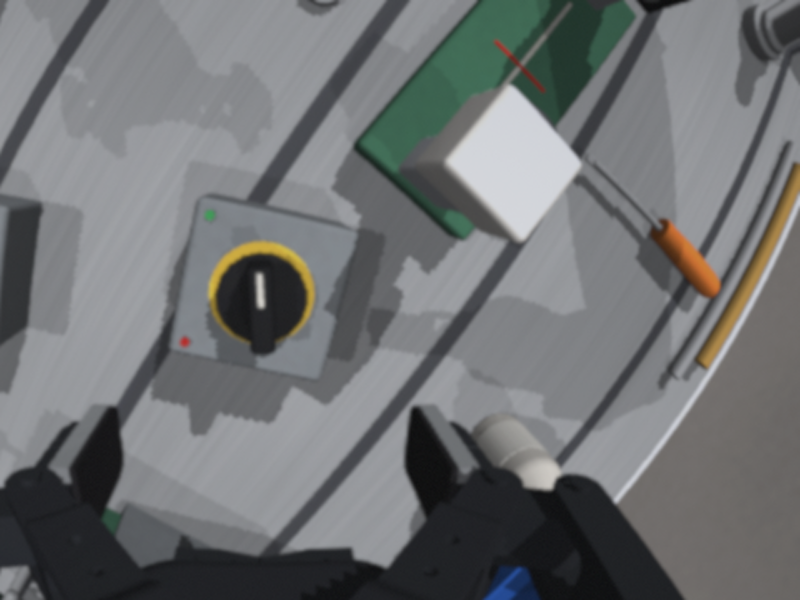

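```bash
python3 - <<'E'
from h import *
tp,ori=pose('w5.png');k=480/800
g=np.array([(203,196),(356,232),(318,379),(172,348)])*k+[160,0]
C=onz('wrist',g,60,tp,ori);print(C.mean(0),[np.degrees(np.arctan2(*(C[(i+1)%4]-C[i])[1::-1])).round(1) for i in range(4)])
crop('w5.png',270,130,370,230,'w5d.png',6)
im=cv2.imread('pics/w5.png');hsv=cv2.cvtColor(im,cv2.COLOR_BGR2HSV)
w=cv2.inRange(hsv,(0,0,150),(180,70,255)); w[:160]=0;w[187:]=0;w[:,:308]=0;w[:,324:]=0
p=np.argwhere(w)[:,::-1].astype(float)
W=onz('wrist',p,104,tp,ori)[:,:2];v=np.linalg.svd(W-W.mean(0))[2][0];print('mark',len(p),W.mean(0),np.degrees(np.arctan2(v[1],v[0])))
E
```

```text
[ 512.45616459 -296.67686801   60.        ] [np.float64(20.6), np.float64(-68.5), np.float64(-159.1), np.float64(110.4)]
mark 72 [ 505.25680399 -288.60054759] -53.32547188440006
```

View pics/w5d.png

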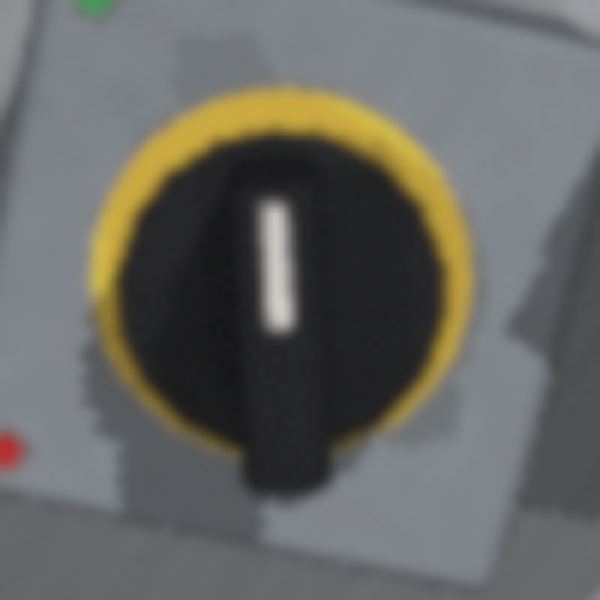

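Emit:
jog_arm([
  [0.018,0.015,-0.004,0,0,-8,0],
  [0.036,0.03,-0.009,0,0,-16,0],
  [0.063,0.054,-0.009,0,0,-24,0],
  [0.09,0.077,-0.009,0,0,-32,0],
  [0.118,0.1,-0.009,0,0,-40,0],
  [0.145,0.124,-0.009,0,0,-48,0],
  [0.165,0.142,-0.009,0,0,-56,0],
  [0.177,0.151,-0.009,0,0,-64,0],
  [0.177,0.151,-0.009,0,0,-72,0],
  [0.177,0.151,-0.009,0,0,-72,0],
])

```text
t: 10.2
tool_pos: [536.5, -64.4, 222.2]
orientation: [0.429, -3.108, -0.003]
wrist_force: [0.1, -0.8, 0.3]
width: 85.3
```

```bash
python3 - <<'E'
from h import *
im,s=grab('wrist','w6.png');print(s['t'],s['joint_positions'],s['tool_pos'],s['dq'])
delta([521,240,200],np.radians(150))
E
```

```text
10.2 [-2.39093222e-01  1.35536012e-01 -2.20514525e-01  1.21960114e+00
  1.25649028e-04 -5.13400897e-01] [536.54161426 -64.35894141 222.15957194] [-0.01728442 -0.00135735  0.00921083 -0.00363183 -0.00197593  0.09977437]
option [  0.19  -0.15 -44.47]
option [ -0.18  -0.24 135.53]
shift [-0.0665  0.2979  0.0228] rot [  0.19470661  -0.14819539 -44.47234131] jaw yaw now 105.52737590690624
```

View pics/w6.png

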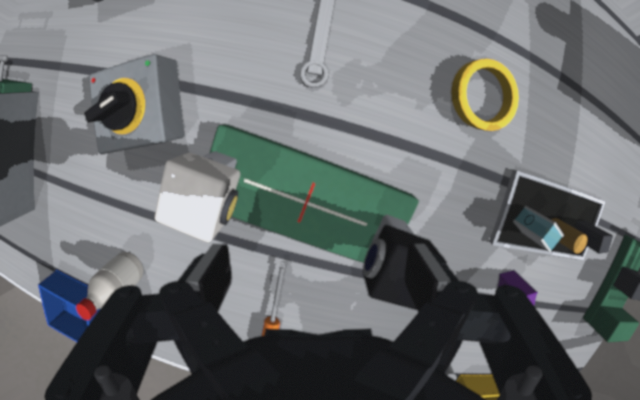

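```bash
python3 - <<'E'
from h import *
im=cv2.imread('pics/w6.png');tp,ori=pose('w6.png');hsv=cv2.cvtColor(im,cv2.COLOR_BGR2HSV)
w=cv2.inRange(hsv,(0,0,110),(180,75,255)); m=np.zeros_like(w);cv2.fillPoly(m,[np.array([(241,172),(372,218),(368,232),(238,188)])],255);w&=m
r=(cv2.inRange(hsv,(0,110,80),(9,255,255))|cv2.inRange(hsv,(172,110,80),(180,255,255)));r[:170]=0;r[235:]=0;r[:,:280]=0;r[:,340:]=0
def line(mk):
    p=np.argwhere(mk)[:,::-1].astype(float);W=onz('wrist',p,30.5,tp,ori)[:,:2];c=W.mean(0);v=np.linalg.svd(W-c)[2][0];t=(W-c)@v;return len(p),c,v,t.min(),t.max()
n,c,v,a,b=line(w);n2,c2,v2,a2,b2=line(r)
print(n,c,v,np.degrees(np.arctan2(v[1],v[0])),a,b);print(n2,c2,v2,np.degrees(np.arctan2(v2[1],v2[0])),a2,b2)
t=np.linalg.solve(np.c_[v,-v2],c2-c);X=c+v*t[0];print('cross',X, 'line mid',c+v*(a+b)/2)
q=[(228,126),(416,199),(388,262)]
print('base corners',onz('wrist',q,30,tp,ori).round(1))
# top check
print('top',onz('top',[(341,190)],30.5), 'proj top',proj('top',[[*X,30.5]]),proj('scene',[[*X,30.5]]))
crop('top0.png',280,155,410,230,'t2.png')
v=v if v[1]>0 else -v
yaw=np.degrees(np.arctan2(v[1],v[0]))-90;print('presetter yaw',yaw)
E
```

```text
536 [572.37749666 -78.23148239] [-0.09186137 -0.99577181] -95.27069936806605 -84.93701073041538 70.61080834427987
119 [572.12960665 -67.97266738] [ 0.99580321 -0.09152032] -5.251075750526192 -23.23653219747006 25.576542176306614
cross [573.31384644 -68.08150616] line mid [573.03550894 -71.09866818]
base corners [[ 512.  -174.3   30. ]
 [ 535.    54.6   30. ]
 [ 621.2   50.2   30. ]]
top [[583.09666342 -67.12998903  30.5       ]] proj top [[341.28103244 193.57960661]] [[298.93936829 226.27965495]]
presetter yaw -5.270699368066047
```

Emit:
jog_arm([
  [-0.005,0.02,0,0,0,-5,0],
  [-0.011,0.05,0,0,0,-10,0],
  [-0.018,0.08,0,0,0,-15,0],
  [-0.025,0.11,0,0,0,-20,0],
  [-0.033,0.145,0,0,0,-25,0],
  [-0.04,0.18,0,0,0,-30,0],
  [-0.048,0.215,0,0,0,-35,0],
  [-0.055,0.25,0,0,0,-40,0],
  [-0.062,0.28,0.005,0,0,-44,0],
  [-0.0665,0.297,0.01,0,0,-44.5,0],
])

```text
t: 11.25
tool_pos: [521.6, 239.7, 213.4]
orientation: [1.573, -2.718, -0.001]
wrist_force: [-0.4, -0.3, 0.0]
width: 85.5
```

Emit:
jog_arm([
  [0,0,0,0,0,0,0],
  [0,0,0,0,0,0,0],
])

```text
t: 11.45
tool_pos: [521.8, 237.5, 213.4]
orientation: [1.571, -2.718, 0.0]
wrist_force: [0.4, -0.4, -1.0]
width: 85.5
```

```bash
python3 - <<'E'
from h import *
im,s=grab('wrist','w7.png');print(s['t'],s['joint_positions'],s['tool_pos'],s['dq'])
crop('w7.png',200,80,440,260,'w7c.png')
E
```

```text
11.45 [ 3.14787011e-01  1.96941357e-01 -1.65890656e-01  1.21006542e+00
 -7.45145935e-04 -7.33109210e-01] [521.82309816 237.51779446 213.44111346] [-0.01902667 -0.01138298  0.00337201 -0.00056126  0.00252854 -0.00800653]
```

View pics/w7c.png

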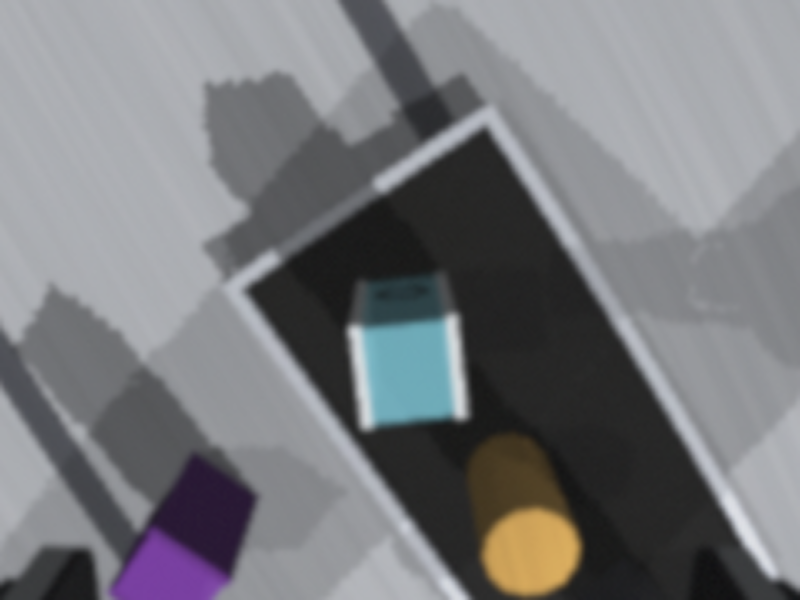

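View pics/t2.png

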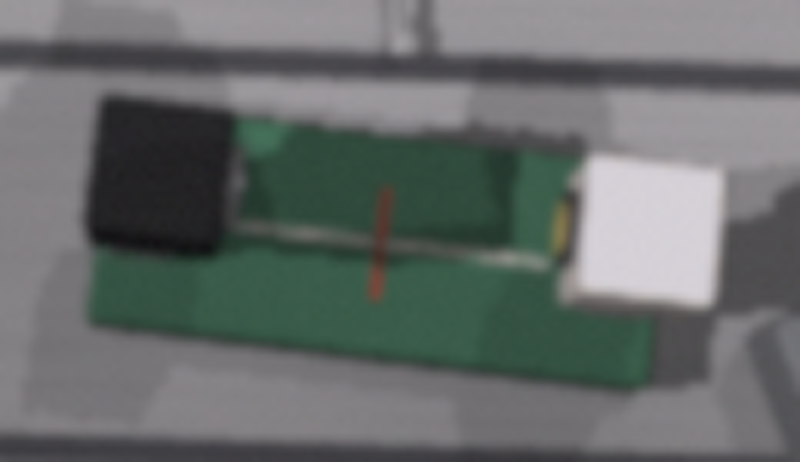

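The enlarged crop shows the meant cell at about (322,189) in the wrist image. It is light blue with two white side plates, and its black ring shows on the near clear face. The purple block is at crop (180,560) and the brass post at (530,550).

```bash
python3 - <<'E'
from h import *
tp,ori=pose('w7.png')
g=np.array([(349,327),(459,315),(469,416),(364,430)])*0.3+[200,80]
C=onz('wrist',g,76,tp,ori);print(C.round(1),C[:,:2].mean(0),[(np.linalg.norm(C[(i+1)%4]-C[i]).round(1),np.degrees(np.arctan2(*(C[(i+1)%4]-C[i])[1::-1])).round(1)) for i in range(4)])
print(onz('top',[(222,207)],76))
crop('w7.png',295,155,350,215,'w7d.png',10)
E
```

```text
[[529.5 226.   76. ]
 [501.3 238.3  76. ]
 [513.1 265.5  76. ]
 [541.2 254.2  76. ]] [521.2665471  245.99717374] [(np.float64(30.8), np.float64(156.4)), (np.float64(29.7), np.float64(66.6)), (np.float64(30.3), np.float64(-22.0)), (np.float64(30.5), np.float64(-112.5))]
[[521.55318093 239.92662445  76.        ]]
```

View pics/w7d.png

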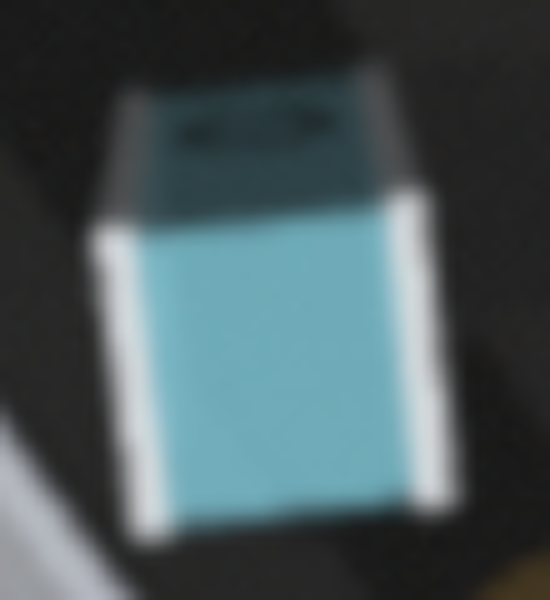

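```bash
python3 - <<'E'
from h import *
delta([521.3,245.5,110],np.radians(157))
E
```

```text
option [ 0.03 -0.08 -6.98]
option [-1.2000e-01 -5.0000e-02  1.7302e+02]
shift [-0.0069  0.0048  0.1038] rot [ 0.03056989 -0.08077637 -6.98246668] jaw yaw now 150.01751359566683
```

Emit:
jog_arm([
  [-0.003,0.002,0.03,0,0,-4,0],
  [-0.007,0.005,0.06,0,0,-7,0],
  [-0.007,0.005,0.09,0,0,-7,0],
  [-0.007,0.005,0.104,0,0,-7,0],
  [-0.007,0.005,0.104,0,0,-7,0],
  [-0.007,0.005,0.104,0,0,-7,0],
])

```text
t: 12.1
tool_pos: [522.2, 246.4, 111.2]
orientation: [-1.735, 2.618, -0.0]
wrist_force: [0.2, -0.4, -0.6]
width: 85.3
```

```bash
python3 - <<'E'
from h import *
im,s=grab('wrist','w8.png');print(s['t'],s['tool_pos'])
E
```

```text
12.1 [522.15525836 246.39912961 111.18071665]
```

View pics/w8.png

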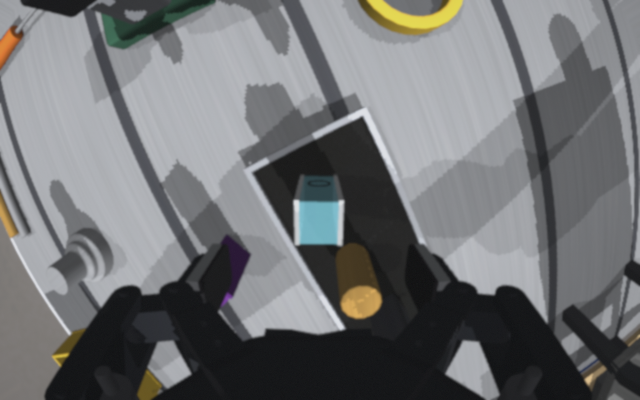

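```bash
python3 - <<'E'
from h import *
crop('w8.png',280,165,360,255,'w8d.png',6.5)
print(onz('top',[(218,165)],70),onz('scene',[(427,222)],70))
E
```

```text
[[632.00274317 258.73073264  70.        ]] [[616.1572174  275.11778315  70.        ]]
```

View pics/w8d.png

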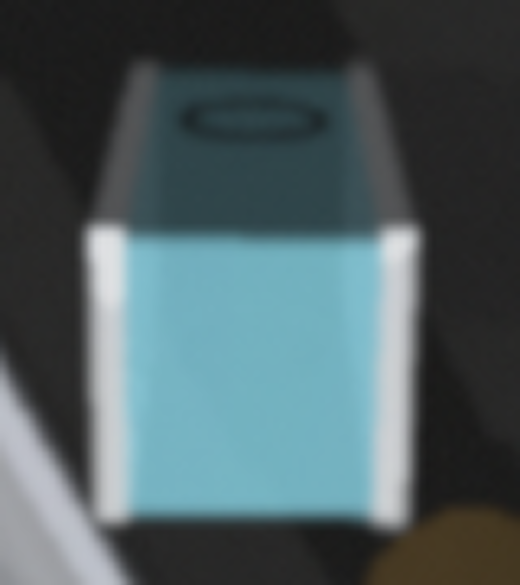

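```bash
python3 - <<'E'
from h import *
tp,ori=pose('w8.png')
g=np.array([(87,230),(421,228),(411,527),(97,527)])/6.5+[280,165]
C=onz('wrist',g,76,tp,ori);print(C.round(1),C[:,:2].mean(0),[(np.linalg.norm(C[(i+1)%4]-C[i]).round(1),np.degrees(np.arctan2(*(C[(i+1)%4]-C[i])[1::-1])).round(1)) for i in range(4)])
c=C.mean(0)
delta([c[0],c[1],35],np.radians(157))
E
```

```text
[[529.9 226.   76. ]
 [501.3 237.8  76. ]
 [513.3 266.   76. ]
 [541.6 254.1  76. ]] [521.50234719 245.97012283] [(np.float64(30.9), np.float64(157.5)), (np.float64(30.6), np.float64(66.9)), (np.float64(30.7), np.float64(-22.9)), (np.float64(30.4), np.float64(-112.6))]
option [-0.12  0.1   0.1 ]
option [-1.500e-01 -1.800e-01 -1.799e+02]
shift [0.0014 0.001  0.0769] rot [-0.11764726  0.09810548  0.10186691] jaw yaw now 157.10176628046295
```

Emit:
jog_arm([
  [0.0007,0.0005,0.02,0,0,0,0],
  [0.001,0.001,0.04,0,0,0,0],
  [0.001,0.001,0.06,0,0,0,0],
  [0.001,0.001,0.072,0,0,0,0],
  [0.001,0.001,0.075,0,0,0,0.15],
  [0.001,0.001,0.075,0,0,0,0.3],
  [0.001,0.001,0.075,0,0,0,0.42],
  [0.001,0.001,0.075,0,0,0,0.5],
], squeeze=40)

```text
t: 12.95
tool_pos: [521.2, 246.7, 36.5]
orientation: [-1.736, 2.615, -0.001]
wrist_force: [-0.4, 0.2, 0.4]
width: 42.5
```

```bash
python3 - <<'E'
from h import *
im,s=grab('wrist','w9.png');print(s['t'],s['tool_pos'],s['wrist_force'],s['width'])
delta([521.5,246,36],np.radians(157.2))
E
```

```text
12.95 [521.15495237 246.73035539  36.5239859 ] [-0.42362885  0.17544395  0.42330284] 42.544848011847925
option [-0.09  0.08 -0.03]
option [1.2000e-01 1.4000e-01 1.7997e+02]
shift [ 0.0004 -0.0007  0.0004] rot [-0.08600533  0.07566114 -0.0315595 ] jaw yaw now 157.16838370373196
```

View pics/w9.png

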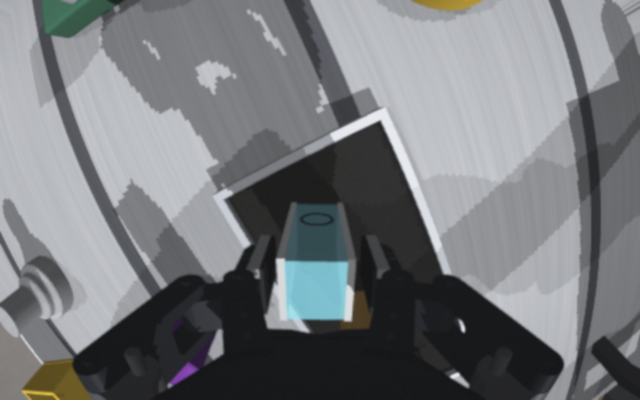

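Emit:
jog_arm([
  [0,0,0,0,0,0,0.56],
  [0,0,0,0,0,0,0.61],
  [0,0,0,0,0,0,0.66],
  [0,0,0,0,0,0,0.75],
  [0,0,0,0,0,0,0.75],
])

```text
t: 13.5
tool_pos: [520.7, 246.4, 35.8]
orientation: [-1.737, 2.616, -0.001]
wrist_force: [1.1, -0.1, 3.5]
width: 29.8
```

```bash
python3 - <<'E'
from h import *
im,s=grab('wrist','w10.png');print(s['t'],s['tool_pos'],s['wrist_force'],s['ft_torque'],s['width'])
E
```

```text
13.5 [520.6517928  246.42369111  35.80922968] [ 1.08391577 -0.05230501  3.50834262] [-0.15236864 -0.04075908  0.00027948] 29.829898643680927
```

View pics/w10.png

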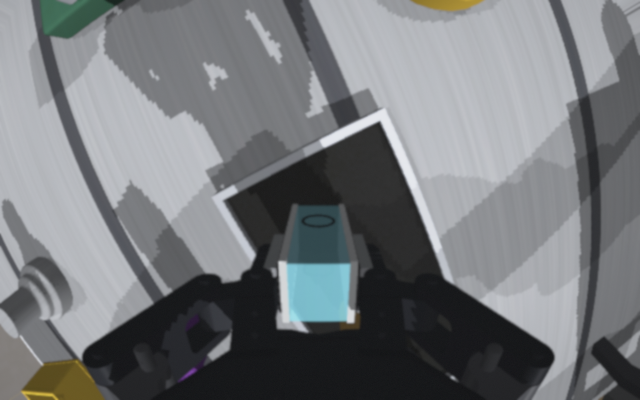

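Emit:
jog_arm([
  [0,0,-0.003,0,0,0,0.75],
  [0,0,-0.01,0,0,0,0.75],
  [0,0,-0.03,0,0,0,0.75],
  [0,0,-0.055,0,0,0,0.75],
  [0,0,-0.085,0,0,0,0.75],
  [0,0,-0.115,0,0,0,0.75],
  [0,0,-0.145,0,0,0,0.75],
  [0,0,-0.17,0,0,0,0.75],
  [0,0,-0.19,0,0,0,0.75],
  [0,0,-0.2,0,0,0,0.75],
])

```text
t: 14.55
tool_pos: [520.6, 246.7, 237.6]
orientation: [-1.736, 2.615, -0.001]
wrist_force: [0.5, 0.4, -1.1]
width: 29.5
```

```bash
python3 - <<'E'
from h import *
im,s=grab('wrist','w11.png');print(s['t'],s['tool_pos'],s['wrist_force'],s['ft_torque'],s['width'],s['joint_positions'])
delta([573,-68.3,235],np.radians(174.7))
E
```

```text
14.55 [520.6473353  246.68594633 237.55068402] [ 0.53814669  0.44541873 -1.07569633] [0.02292682 0.0008353  0.01009409] 29.506306273772083 [ 3.30191272e-01  1.85043944e-01 -1.28815873e-01  1.25421670e+00
  1.84439083e-04 -8.42136588e-01]
option [ -0.19   0.13 -17.53]
option [  0.19   0.27 162.47]
shift [ 0.2703 -0.1701  0.0031] rot [ -0.18756131   0.13484148 -17.52932399] jaw yaw now 157.17042138729838
```

View pics/w11.png

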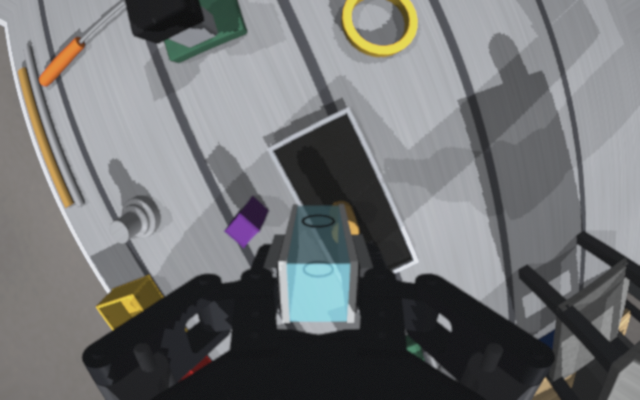

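Emit:
jog_arm([
  [0.008,-0.005,0,0,0,-1,0.75],
  [0.027,-0.017,0,0,0,-3,0.75],
  [0.054,-0.034,0,0,0,-5,0.75],
  [0.085,-0.054,0,0,0,-7,0.75],
  [0.12,-0.075,0,0,0,-9,0.75],
  [0.155,-0.097,0,0,0,-11,0.75],
  [0.19,-0.12,0,0,0,-13,0.75],
  [0.222,-0.14,0,0,0,-15,0.75],
  [0.25,-0.157,0,0,0,-17,0.75],
  [0.268,-0.169,0,0,0,-17.5,0.75],
])

```text
t: 15.6
tool_pos: [571.0, -68.3, 233.6]
orientation: [2.113, -2.322, -0.003]
wrist_force: [0.4, -0.3, -1.0]
width: 29.7
```

Emit:
jog_arm([
  [0.002,-0.001,0,0,0,0,0.75],
  [0.002,-0.001,0,0,0,0,0.75],
  [0.002,-0.001,0,0,0,0,0.75],
])

```text
t: 15.9
tool_pos: [571.9, -67.3, 234.5]
orientation: [2.116, -2.321, -0.003]
wrist_force: [-0.0, -0.1, -1.4]
width: 29.7
```

```bash
python3 - <<'E'
from h import *
im,s=grab('wrist','w12.png');print(s['t'],s['tool_pos'],s['wrist_force'],s['ft_torque'],s['width'],s['joint_positions'])
delta([573,-68.3,124.8],np.radians(174.7))
E
```

```text
15.9 [571.91911975 -67.31374215 234.47258085] [-0.02786388 -0.05671682 -1.402809  ] [-0.01495254 -0.0694236   0.02810479] 29.658077058140687 [-2.29675998e-01  1.89387978e-01 -1.30074348e-01  1.25329361e+00
  5.43191053e-04 -1.70804729e+00]
option [0.08 0.04 0.03]
option [-6.0000e-02  1.2000e-01 -1.7997e+02]
shift [ 0.0012 -0.0012  0.1099] rot [0.07773376 0.03612111 0.03325733] jaw yaw now 174.73328184637293
```

View pics/w12.png

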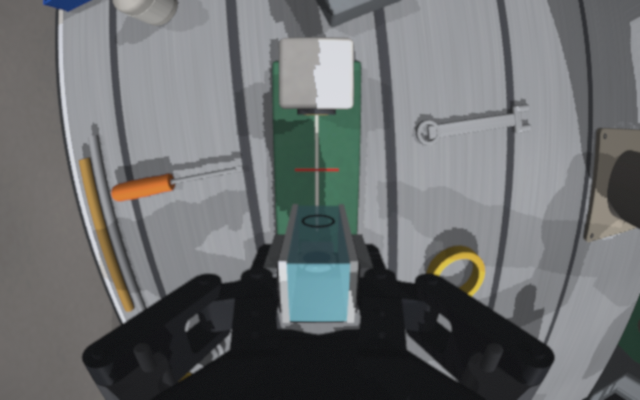

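```bash
python3 - <<'E'
from h import *
im=cv2.imread('pics/w12.png');tp,ori=pose('w12.png');hsv=cv2.cvtColor(im,cv2.COLOR_BGR2HSV)
w=cv2.inRange(hsv,(0,0,100),(180,90,255));m=np.zeros_like(w);m[116:200,308:328]=255;w&=m
r=(cv2.inRange(hsv,(0,110,70),(9,255,255))|cv2.inRange(hsv,(172,110,70),(180,255,255)));m[:]=0;m[160:180,288:346]=255;r&=m
def line(mk):
    p=np.argwhere(mk)[:,::-1].astype(float);W=onz('wrist',p,30.5,tp,ori)[:,:2];c=W.mean(0);v=np.linalg.svd(W-c)[2][0];t=(W-c)@v;return len(p),c,v,t.min(),t.max()
n,c,v,a,b=line(w);n2,c2,v2,a2,b2=line(r)
print(n,np.degrees(np.arctan2(v[1],v[0])),n2,np.degrees(np.arctan2(v2[1],v2[0])),b2-a2,'tick mid',c2+v2*(a2+b2)/2)
t=np.linalg.solve(np.c_[v,-v2],c2-c);X=c+v*t[0];print('cross',X)
P=onz('wrist',[(272,62),(361,62),(280,108),(353,108)],30,tp,ori);print(P[:2]);print('lamp top edge',onz('wrist',[(280,106),(353,108)],145,tp,ori))
E
```

```text
399 84.83419726832584 119 174.58560103266382 49.14811009934624 tick mid [573.17575135 -68.38940459]
cross [572.84830892 -68.35836914]
[[ 610.85728497 -194.6844002    30.        ]
 [ 512.8686033  -185.52316464   30.        ]]
lamp top edge [[ 593.30932462 -141.92240862  145.        ]
 [ 539.4660772  -135.38178394  145.        ]]
```

Emit:
jog_arm([
  [0.0005,-0.0005,0.005,0,0,0,0.75],
  [0.001,-0.001,0.02,0,0,0,0.75],
  [0.001,-0.001,0.04,0,0,0,0.75],
  [0.001,-0.001,0.06,0,0,0,0.75],
  [0.001,-0.001,0.08,0,0,0,0.75],
  [0.001,-0.001,0.095,0,0,0,0.75],
  [0.001,-0.001,0.105,0,0,0,0.75],
  [0.001,-0.001,0.11,0,0,0,0.75],
  [0.001,-0.001,0.11,0,0,0,0.75],
  [0.001,-0.001,0.11,0,0,0,0.75],
])

```text
t: 16.95
tool_pos: [574.1, -69.4, 125.8]
orientation: [-2.115, 2.322, -0.001]
wrist_force: [0.1, -0.2, -2.5]
width: 29.3
```

```bash
python3 - <<'E'
from h import *
im,s=grab('wrist','w13.png');print(s['t'],s['tool_pos'],s['wrist_force'],s['ft_torque'],s['width'],s['dq'])
delta([572.9,-68.3,124.8],np.radians(174.8))
im,s=grab('scene','s13.png');im,s=grab('top','t13.png')
crop('s13.png',170,140,370,290,'s13c.png');crop('t13.png',280,150,440,250,'t13c.png',5)
s=ctrl.sense();print(s['tool_pos'])
E
```

```text
16.95 [574.06582757 -69.41969567 125.82506975] [ 0.10262799 -0.1548866  -2.52743796] [ 0.05055027 -0.0028158  -0.02227243] 29.334917322687133 [-2.17774269e-03 -7.91429488e-03  1.05768090e-02  5.70176812e-04
 -5.71509059e-04 -1.16918652e-05]
option [-0.1  -0.02 -0.13]
option [-2.0000e-02  1.6000e-01  1.7987e+02]
shift [-0.0011  0.0016  0.0014] rot [-0.10074095 -0.01562912 -0.12920679] jaw yaw now 174.67080682204394
[574.36463422 -69.57353049 126.31774888]
```

View pics/w13.png

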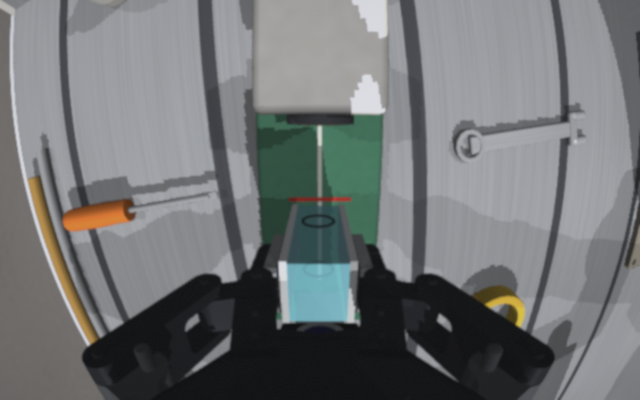

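View pics/s13c.png

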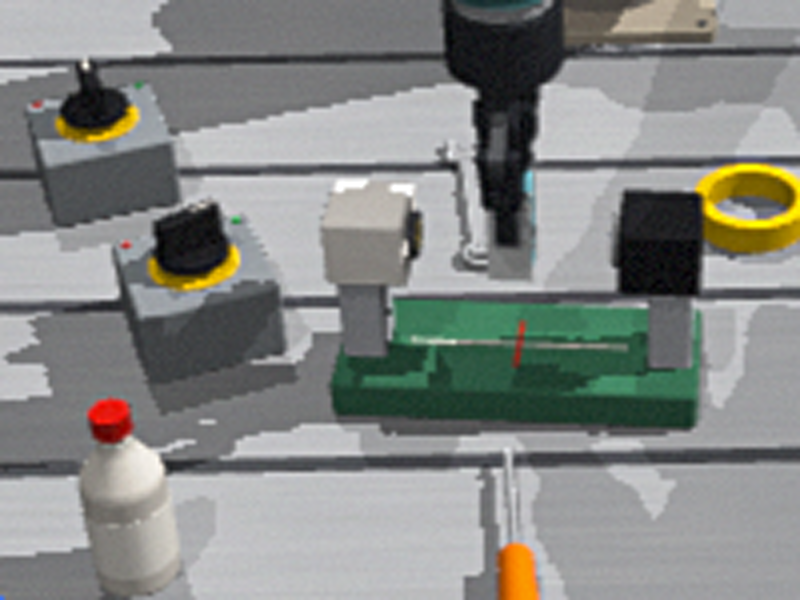

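View pics/t13c.png

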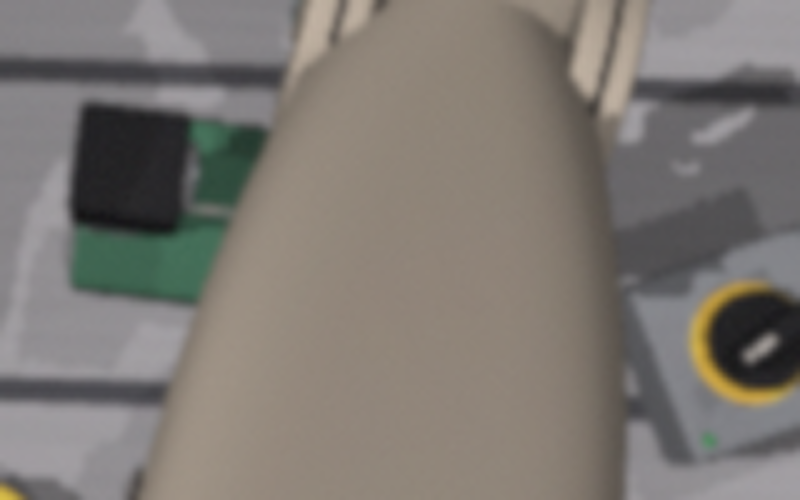

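Emit:
jog_arm([
  [-0.0005,0.0007,0.0007,0,0,0,0.75],
  [-0.001,0.0013,0.0013,0,0,0,0.75],
  [-0.001,0.0013,0.0013,0,0,0,0.75],
  [-0.001,0.0013,0.0013,0,0,0,0.75],
  [-0.001,0.0013,0.0013,0,0,0,0.75],
])

```text
t: 17.6
tool_pos: [572.4, -68.3, 124.0]
orientation: [-2.116, 2.322, -0.0]
wrist_force: [0.2, -0.0, -2.0]
width: 29.5
```

```bash
python3 - <<'E'
from h import *
L=[]
for i in range(8):
    s=ctrl.sense();L.append(s['tool_pos']);im=ctrl.get_image('scene')
L=np.array(L);print(L.mean(0),L.std(0),s['orientation'],s['wrist_force'],s['ft_torque'],s['width'],s['t'])
im,s=grab('scene','s14.png')
crop('s14.png',240,160,360,250,'s14c.png',6.5)
# expected bottom corners of the cell facing scene camera
y=np.radians(-5.2);ex=np.array([np.cos(y),np.sin(y),0]);ey=np.array([-np.sin(y),np.cos(y),0]);B=np.array([572.9,-68.3,95])
print('bottom +x corners',(proj('scene',[B+15*ex-15*ey,B+15*ex+15*ey])-[240,160])*6.5)
print('line at x edge', (proj('scene',[[*B[:2],30.5]])-[240,160])*6.5)
E
```

```text
[572.36103931 -68.27977685 124.00925226] [0.01461525 0.01029984 0.01996227] [-2.11564289e+00  2.32239852e+00  3.50503523e-05] [ 1.09481474  0.22685546 -0.32269946] [0.02010777 0.01283922 0.04076584] 29.606425366213532 17.95
bottom +x corners [[337.38908486 328.04987526]
 [409.99401493 330.56349391]]
line at x edge [[382.60601289 430.22721237]]
```

View pics/s14c.png

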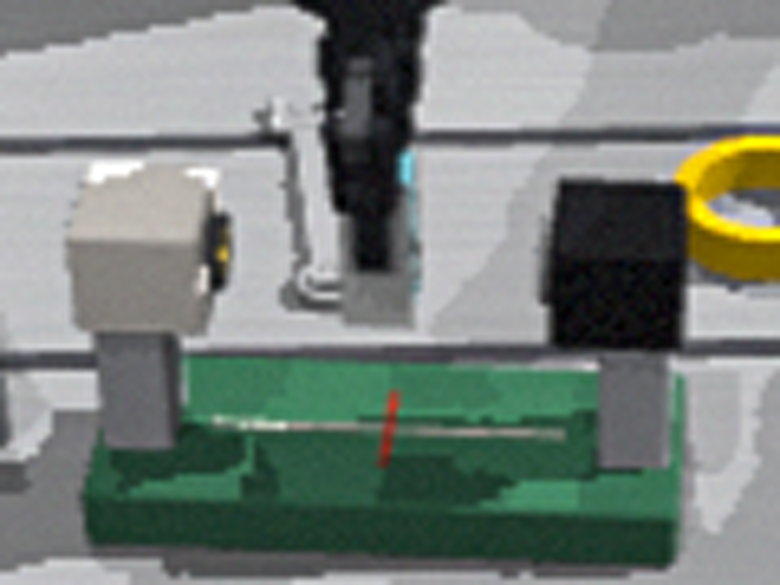

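```bash
python3 - <<'E'
from h import *
y=np.radians(-5.2);ex=np.array([np.cos(y),np.sin(y),0]);ey=np.array([-np.sin(y),np.cos(y),0]);B=np.array([572.9,-68.3,95])
f=lambda P:((proj('scene',P)-[240,160])*6.5).round(1)
print('head bottom line pred',f([B+28*ex-100*ey,B+28*ex,B+28*ex+100*ey]))
print('cell bottom mid pred',f([B+15*ex]),'per 1mm z',f([B+15*ex+[0,0,1]])-f([B+15*ex]),'per mm x',f([B+16*ex])-f([B+15*ex]))
print('head top pred',f([B+28*ex-100*ey+[0,0,50],B+28*ex+100*ey+[0,0,50]]))
crop('s14.png',245,180,345,220,'s14d.png',8)
E
```

```text
head bottom line pred [[127.4 339.7]
 [370.3 348.2]
 [615.3 356.8]]
cell bottom mid pred [[373.7 329.3]] per 1mm z [[-0.1 -2. ]] per mm x [[-0.3  1.4]]
head top pred [[117.6 239.5]
 [616.3 256.1]]
```

View pics/s14d.png

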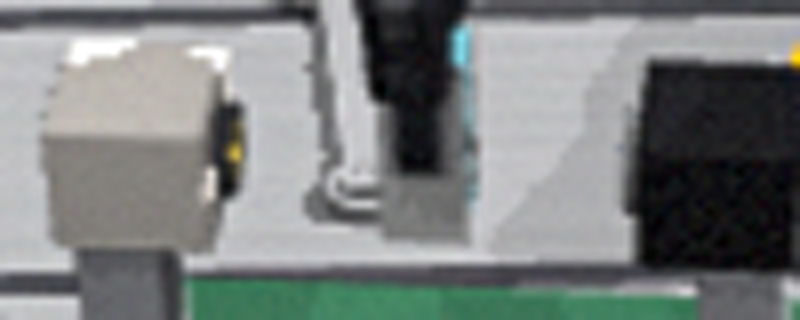

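```bash
python3 - <<'E'
from h import *
y=np.radians(-5.2);ex=np.array([np.cos(y),np.sin(y),0]);ey=np.array([-np.sin(y),np.cos(y),0]);B=np.array([572.9,-68.3,120])
g=lambda P:((proj('scene',P)-[245,180])*8).round(1)
th=np.linspace(0,2*np.pi,24)
for r in(15,20,25):
    c=g([B-65*ey+r*(np.cos(t)*ex+np.sin(t)*np.array([0,0,1])) for t in th]);print(r,c.min(0),c.max(0))
print('rims',g([B-65*ey,B+65*ey]))
tp=np.array([572.36,-68.28,124.0])
im=cv2.imread('pics/s14.png');g2=im[:,:,:].astype(int)
crop('s14.png',265,185,305,215,'s14e.png',20)
E
```

```text
15 [221.6 107. ] [235.7 196.3]
20 [219.2  92.1] [238.  211.2]
25 [216.8  77.1] [240.3 226. ]
rims [[228.7 151.8]
 [616.6 164.8]]
```

View pics/s14e.png

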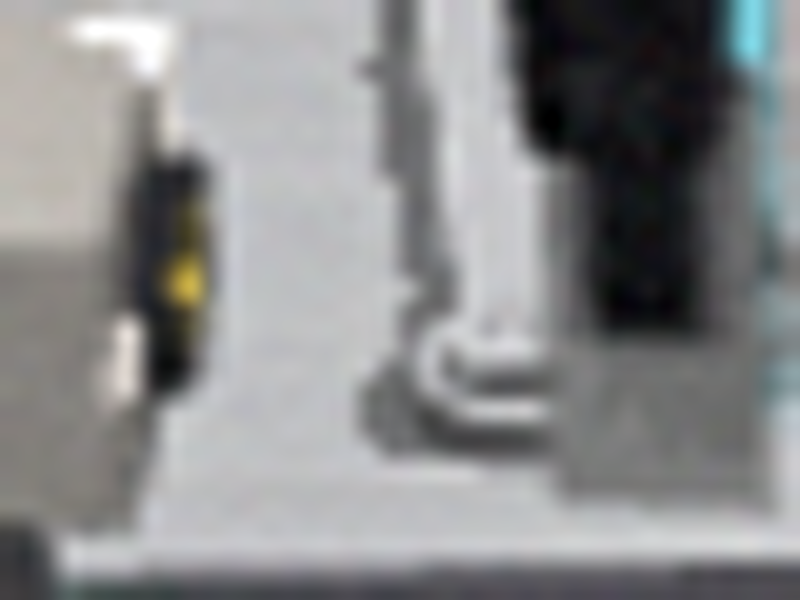

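Emit:
jog_arm([
  [0,-0.0005,-0.0008,0,0,0,0.75],
  [0,-0.0005,-0.0008,0,0,0,0.75],
  [0,-0.0005,-0.0008,0,0,0,0.75],
  [0,-0.0005,-0.0008,0,0,0,0.75],
  [0,-0.0005,-0.0008,0,0,0,0.75],
  [0,-0.0005,-0.0008,0,0,0,0.75],
])

```text
t: 18.65
tool_pos: [572.8, -68.3, 124.8]
orientation: [2.116, -2.322, -0.0]
wrist_force: [0.3, -0.0, -1.6]
width: 29.5
```

```bash
python3 - <<'E'
from h import *
im,s=grab('wrist','w15.png');print(s['t'],s['tool_pos'],s['wrist_force'],s['width'],s['dq'].round(4))
delta([572.9,-68.3,124.8],np.radians(174.8))
im,s=grab('scene','s15.png');crop('s15.png',0,90,640,350,'s15c.png',1.25)
E
```

```text
18.65 [572.81272371 -68.32279106 124.77984062] [ 0.25551483 -0.01440068 -1.56960385] 29.514576133390708 [ 0.0025  0.0004 -0.0009  0.0001 -0.0002 -0.0015]
option [ 0.   -0.   -0.13]
option [ -0.    -0.   179.87]
shift [-0.     -0.0001 -0.    ] rot [ 0.0022597  -0.0001545  -0.13191371] jaw yaw now 174.66808628615183
```

View pics/w15.png

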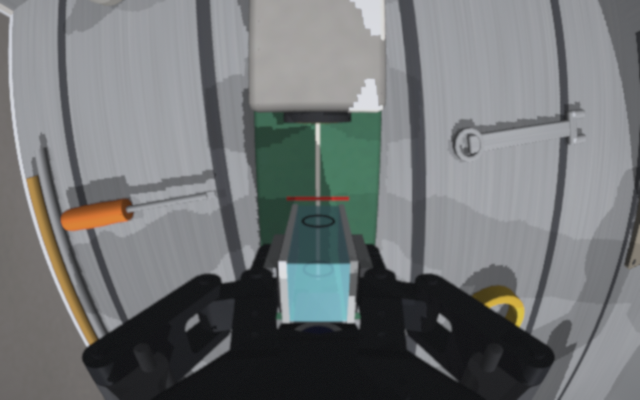

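View pics/s15c.png

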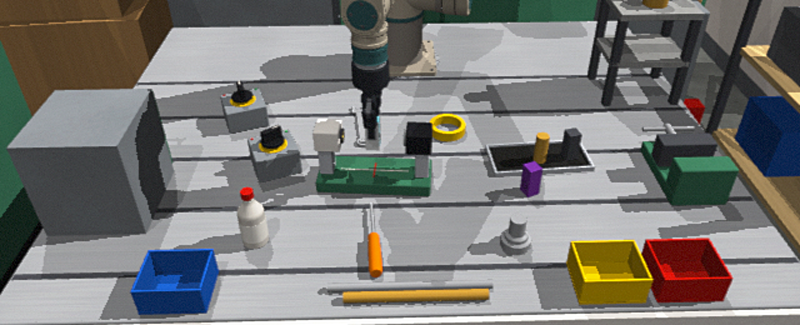

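The ring at (318,221) lies on the white line at column 318, and the cell hangs free between lamp and camera. Nothing else in the scene has moved.

```bash
python3 -c "
from bench import ctrl
print(ctrl.sign_off())"
```

```text
the job is handed in; nothing more can be done
None
```

The job is done and handed in at about 18.8 s, with the arm still holding the cell in the light path; sign-off gave no verdict.

**Knob:** I used the left-hand control box. I pressed the knob onto its lower stop, where the force rose to 28 N with no more travel. I turned it clockwise about 74° until the wrist torque jumped to 0.76 N m at the end stop. I let it spring up there before opening the fingers. An image afterwards put the bar 74° from the box axis; 1.3 rad is 74.5°.

**Cell:** I gripped it on its frosted faces at a width of 29.5 mm and carried it over the presetter. The last reading had the TCP within 0.1 mm of the target over the red tick. That puts the ring 120 mm above the table, with the clear faces within about 0.2° of square to the beam. The arm was still and the wrist showed only about the cell's weight. The last pictures show nothing else moved.

**Checks that disagreed:**
- **Height:** In the scene camera, the lamp rim agreed with the cell's height to about 0.5 mm. Comparing with the head edges suggested the cell was about 2.5 mm low, and comparing with the tick suggested it was about 2.5 mm high. That is within the calibration limits, so I kept the wrist-camera position.
- **Tray location:** My first rough reading of the cell from the top camera was 6 mm off in y. I used two consistent wrist-camera measurements instead.

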